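# Lay out wardrobe finish samples as a shingled row with their hardware

## Robot

A 7-joint arm with a two-finger parallel gripper is mounted at the origin on a cart in front of the work surface, level with it; the furniture and walls round the work are solid. World frame = base frame: x ahead of the robot, y to its left, z up, the work surface at z = 0. Lengths are in m, angles in rad, forces in N, time in s.
With the tool pointing down it reaches from about 0.4 to 0.85 m from the base axis. Payload 10.4 kg.
Tool frame: the origin (TCP) lies at the very end of the fingers, on their centre line; the grasp point (between the pads) lies 19 mm behind it; z points along the fingers, y is the line along which they close (so a half turn about z gives the same grasp; the last joint's range is limited). The gripper opens to 85 mm and grips with 20 to 120 N. Pads are 22 mm wide; open, the fingers measure 114 mm over their backs; the gripper's body (76 mm by 85 mm) begins 54 mm behind the grasp point. The pads swing forward as they close: fully open they stand 13 mm farther back than shut.
Start: joints at [1.103, 0.332, -0.065, 1.46, 0.022, 1.35, -0.088], TCP at [0.269, -0.564, 0.231] pointing down, gripper open.
Joint ranges: [-2.6, 2.6], [-0.5, 2.12], [-1.47, 1.34], [0.16, 2.42], [-1.27, 4.41], [0.06, 2.06], [-2.6, 2.6]. Speed limits (rad/s): [2.22, 2.22, 2.79, 2.79, 3.14, 3.14, 3.14].

## Interface

Orientations are given as a unit quaternion [x, y, z, w].
In Python, from workcell import manip, vision, order gives the robot as it stands. The module is installed in compiled form; this text tells all that it offers.
- The arm moves only by the tool move_arm, never from a script. Its argument "motion" is a list of rows, each a list of 3 entries, a list of its own where there are three numbers: the shift along the tool's x, y, z scaled (see below), then the turn, a rotation vector about the tool's x, y, z scaled (see below), then the opening, from -1 (shut) to 1 (fully open). In form: [[[dx, dy, dz], [wx, wy, wz], hand], ...]. A call has 1 to 12 rows; each row shifts and turns the commanded pose from where the row before left it, along the tool's axes as they then stand; what a row does not reach is not made up. The controller multiplies each number of a shift by 0.75 m and each number of a turn by pi/4 rad. A row lasts 1/10 s, in which the tool goes at most 50 mm and 8.59 degrees, less where a joint would pass 70% of its speed; a pose out of reach is approached as far as the arm can. A call with a number of a shift or a turn outside -1 to 1 is refused whole. A call with a gripper value outside its range is refused whole. The fingers move at their own pace and stop on an object; "newtons" is the grip in N (left out, the last holds). Time passes only in rows, so rows that do not move let the fingers close. It gives the time, the measured TCP pose, the force, the opening and the grip force at its end, in the units of the state.
- manip.get_obs(): the state, without advancing time (a new reading comes with each control period).
- vision.camera(name): name is "scene" or "top" or "wrist"; returns a dict with "pixels" (480x640x3 uint8, red, green, blue), "fx", "fy", "cx", "cy" (pixels), "k1" (the pictures are not rectified: a ray, as slopes to the right and down, at radius r is drawn at 1 + k1 r^2 times it, then the intrinsics apply), "R" (3x3) and "t" (3): a world point X has camera coordinates R X + t. Camera axes: x right, y down, z forward; pixel columns grow to the right and rows downward; lengths in m; the calibration is good to about 2 mm. A picture is of the moment at which its call begins. There is no depth.
- order.hand_in(): hands the job in; it is judged then, once.
The state is a dict: "clock": time; "joint_pos": joint angles; "joint_velocities": joint speeds; "tau": joint torques, N m; "position": TCP position; "ee_rot": TCP orientation; "ft_force": force on the tool from outside, world axes, zero at the start; "torque": the same for the moment, N m; "grip_width": opening from 0.0 (shut) to 1.0 (fully open); "grasp_force": force on a finger pad.
Only numpy, scipy, OpenCV 4.12 (cv2) and the standard library are available. Lean on these libraries where they do the work, as an engineer would, in place of code of your own. Each camera call takes 0.05 s, during which the arm holds its last target. There are 200 camera calls.

## Task

Lay out the chosen wardrobe finishes in the sample tray: along the middle of the wide lane goes one straight, lengthwise row with the walnut board lying flat with its short end against the raised stop, the oak board lapped over the walnut's free end like a roof shingle, and the white board lapped over the oak's free end the same way, each lap about 20 mm (a bit over a quarter of a board) so that every colour shows. Add the hardware: the black bar handle stands on its feet on the floor of the narrow channel beside the row, and the brass knob stands upright on the middle of the white board. The green board and the steel knob were not chosen: leave them where they are.

Things in the scene. Friction and masses are not known exactly. Their poses are not given: they have to be found in the camera images.
- tray: shallow tray, reddish-brown wood rims, grey felt floor, 155 (its x) x 220 (its y) mm, fixed; origin at the centre of its underside, z up; floor 5 mm above the desk. Raised stop = the thick black bar across its +y end, top at 17 mm; other rims 6 mm wide, tops at 11 mm. A 5 mm divider along y, top at 11 mm, parts the wide lane for boards (-x side) from the narrow channel for handles (+x side)
- stop_foot (a point): point on the tray's floor at the foot of the stop's inner face, in the middle of the lane's width (tray x = -16.5, y = +98 mm); axes as the tray's. The lane is 110 mm wide and runs 202 mm from here along -y to the far rim
- channel_mid (a point): centre of the channel's floor (tray x = +57.5, y = -3 mm); axes as the tray's. The channel is 28 mm wide (x), 202 mm long (y), its walls rise 6 mm above its floor
- walnut_board: rigid board sample, 45 (its x) x 70 (its y) x 8 mm, dark brown walnut faces, a small brass eyelet near one end; origin at the centre of its underside, z up
- oak_board: rigid board sample, 45 (its x) x 70 (its y) x 8 mm, light oak wood faces, a small brass eyelet near one end; origin at the centre of its underside, z up
- white_board: rigid board sample, 45 (its x) x 70 (its y) x 8 mm, plain white faces, a small brass eyelet near one end; origin at the centre of its underside, z up
- green_board: rigid board sample, 45 (its x) x 70 (its y) x 8 mm, green faces, a small brass eyelet near one end; origin at the centre of its underside, z up; not wanted, to be left alone
- brass_knob: golden brass furniture knob standing upright: foot 27 mm across, waist 14 mm across at 11 mm height, head 30 mm across, widest between 18 and 23 mm height; 29 mm high; origin at the centre of its underside, z up
- steel_knob: same knob in pale grey steel; not wanted, to be left alone
- bar_handle: black furniture bar handle standing on two feet like a bridge: bar 10 mm wide (its x), 128 mm long (its y), its underside 22 mm and its top 30 mm above the feet's soles; posts at y = -48 and +48 mm with 16 x 16 mm feet; origin on the ground under its centre, z up

How it is judged:
At the end, for the whole second after the job is handed in: Boards along the tray (0.17 rad), 13 mm from lane centre; walnut flat, within 8 mm of stop; oak on walnut, white on oak, neighbours 38-62 mm apart, walnut-white over 80; knob on white, 12 mm across, 15 along; handle on channel floor (0.15 rad); green board, steel knob moved under 20 mm; all at rest (x of walnut_board in the frame of tray between -0.0295 and -0.0035 m and angle between the x axis of each of walnut_board, oak_board, white_board and the x axis of tray, either way round below 0.17 rad and angle between each of walnut_board, oak_board, white_board, brass_knob's own z axis and vertical below 0.3 rad and x of oak_board in the frame of tray between -0.0295 and -0.0035 m and x of white_board in the frame of tray between -0.0295 and -0.0035 m and y of walnut_board in the frame of tray above 0.055 m and z of walnut_board in the frame of tray below 0.008 m and angle between walnut_board's own z axis and vertical below 0.05 rad and horizontal distance between walnut_board and oak_board between 0.038 and 0.062 m and z of oak_board in the frame of tray between 0.007 and 0.014 m and horizontal distance between oak_board and white_board between 0.038 and 0.062 m and z of white_board in the frame of tray between 0.007 and 0.014 m and horizontal distance between walnut_board and white_board above 0.08 m and x of brass_knob in the frame of white_board between -0.012 and 0.012 m and y of brass_knob in the frame of white_board between -0.015 and 0.015 m and z of brass_knob in the frame of white_board between 0.006 and 0.011 m and x of bar_handle in the frame of tray between 0.0485 and 0.0665 m and z of bar_handle in the frame of tray below 0.0075 m and angle between bar_handle's own z axis and vertical below 0.08 rad and angle between the y axis of bar_handle and the y axis of tray, either way round below 0.15 rad and distance of each of green_board, steel_knob from where it was at the start of the episode below 0.02 m and linear speed of each of walnut_board, oak_board, white_board, brass_knob, bar_handle below 0.01 m/s); the robot touches nothing.
It fails at once if the green board or the steel knob is carried off or knocked away (distance of any of green_board, steel_knob from where it was at the start of the episode above 0.03 m).
It also fails if it takes over 125 s, if anything falls off the work surface, if the arm or the gripper's body presses on something with over 40 N, if the wrist force passes 120 N, or if a joint passes its speed limit or range.

## Working session

There is one attempt and no reset: what is moved stays moved. The work goes in short steps, Python scripts to look and compute and a tool call to move; the robot and the scene stay as the last step left them, time stands still between calls to the robot, and variables do not carry over. Pictures are saved under pics/ and viewed, at most 14 in all, crops included, and the job is handed in when it is done.

Besides the shell and the picture viewer there is one more tool, called after "Emit:" as name(argument=value, ...), one argument or row to a line, values as JSON. move_arm: Moves the arm, as the interface text tells. Its arguments: {"type":"object","properties":{"motion":{"type":"array"},"newtons":{"type":"number"}},"required":["motion"]}

```bash
mkdir -p pics; python3 - <<'E'
from workcell import manip, vision
import cv2,numpy as np,pickle
o=manip.get_obs(); print({k:np.round(v,3) for k,v in o.items()})
for n in ("scene","top"):
    c=vision.camera(n); pickle.dump(c,open(f"pics/{n}0.pkl","wb")); cv2.imwrite(f"pics/{n}0.png",c["pixels"][:,:,::-1])
    print(n,{k:np.round(v,4).tolist() for k,v in c.items() if k!="pixels"})
E
```

```text
{'clock': np.float64(0.0), 'joint_pos': array([ 1.103,  0.333, -0.065,  1.461,  0.022,  1.35 , -0.088]), 'joint_velocities': array([ 0.002,  0.001,  0.001, -0.001, -0.   , -0.001, -0.   ]), 'tau': array([ 1.0000e-03, -6.2545e+01,  5.0000e-02, -3.9161e+01,  1.6000e-02,
        1.0000e-02,  0.0000e+00]), 'position': array([ 0.269, -0.564,  0.23 ]), 'ee_rot': array([ 0.975,  0.221, -0.   , -0.001]), 'ft_force': array([-0.36 , -0.035, -0.319]), 'torque': array([-0.06 , -0.002, -0.014]), 'grasp_force': np.float64(0.0), 'grip_width': np.float64(1.002)}
scene {'fx': 603.5824, 'fy': 603.5824, 'cx': 311.8387, 'cy': 243.8013, 'k1': -0.0433, 'R': [[-0.728, -0.6855, -0.0092], [-0.4706, 0.5094, -0.7205], [0.4986, -0.5202, -0.6934]], 't': [0.4312, 0.2631, 0.9734]}
top {'fx': 500.0272, 'fy': 500.0272, 'cx': 327.3166, 'cy': 235.6136, 'k1': -0.1254, 'R': [[0.0226, -0.9997, 0.0033], [-0.999, -0.0227, -0.0376], [0.0376, -0.0024, -0.9993]], 't': [0.0537, 0.5368, 1.1151]}
```

View pics/top0.png

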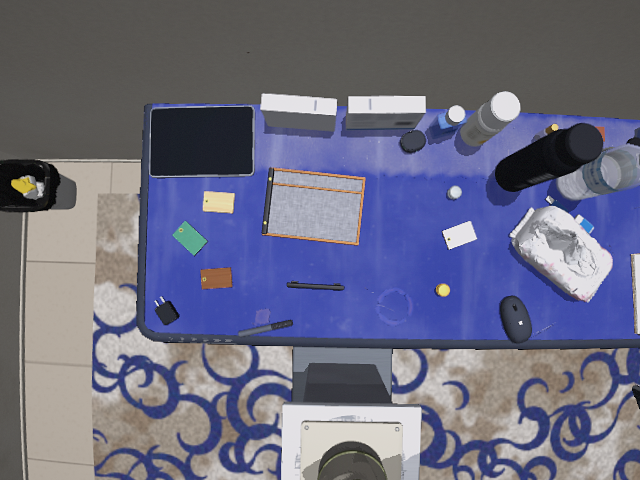

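View pics/scene0.png

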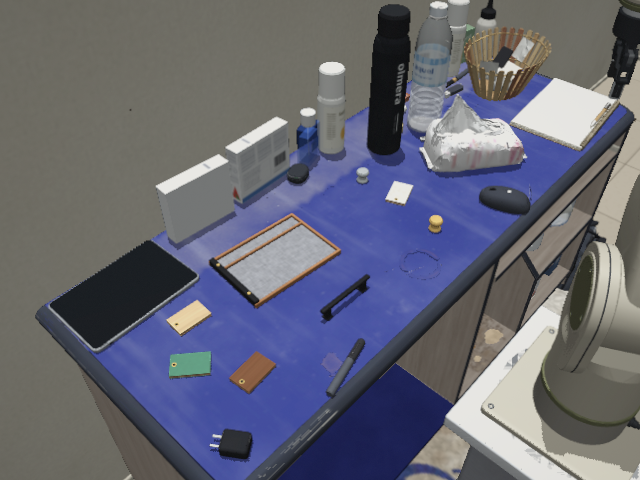

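The top view shows oak (219,202), green (190,238), walnut (216,278), white (459,235), brass knob (443,290), steel knob (454,192), handle (316,286) and the tray (265-365,168-243). The tray's stop is on the left (+y) and its channel on the far side. Next I'll measure.

```bash
cat > h.py <<'E'
import numpy as np,cv2,pickle
def ray(c,uv,z):
    K=np.array([[c["fx"],0,c["cx"]],[0,c["fy"],c["cy"]],[0,0,1]])
    n=cv2.undistortPoints(np.array(uv,float).reshape(-1,1,2),K,np.array([c["k1"],0,0,0,0.]))[:,0]
    R=np.array(c["R"]);t=np.array(c["t"]); d=np.c_[n,np.ones(len(n))]@R; o=-R.T@t
    return o+d*((z-o[2])/d[:,2])[:,None]
def seg(c,seed,box,tol,z):
    # pixels near seed colour within box -> world (at z) centre, long axis angle, size
    im=cv2.cvtColor(c["pixels"],cv2.COLOR_RGB2LAB).astype(float)
    x0,y0,x1,y1=box
    ref=np.median(im[seed[1]-1:seed[1]+2,seed[0]-1:seed[0]+2].reshape(-1,3),0)
    m=((np.linalg.norm((im-ref)*[.5,1,1],axis=2)<tol)[y0:y1,x0:x1]).astype(np.uint8)
    n,l,s,_=cv2.connectedComponentsWithStats(m); k=1+np.argmax(s[1:,4])
    v,u=np.nonzero(l==k); P=ray(c,np.c_[u+x0,v+y0],z)[:,:2]
    (ctr,sz,a)=cv2.minAreaRect((P*1000).astype(np.float32))
    if sz[0]<sz[1]: a+=90
    return P.mean(0),np.array(ctr)/1000,np.round(sz,1),round(((a+90)%180)-90,1)
E
python3 - <<'E'
from h import *
t=pickle.load(open("pics/top0.pkl","rb"));s=pickle.load(open("pics/scene0.pkl","rb"))
f=lambda *a:print(a[0],*[np.round(x,4) for x in seg(*a[1:])])
f("walnut t",t,(216,282),(190,260,245,300),25,.008)
f("walnut s",s,(255,370),(215,340,290,400),25,.008)
f("oak t",t,(222,204),(190,180,245,225),25,.008)
f("oak s",s,(190,316),(155,290,220,340),25,.008)
f("white t",t,(463,235),(430,210,490,260),25,.008)
f("white s",s,(402,191),(380,170,420,210),25,.008)
f("handle t",t,(316,287),(280,270,350,300),22,.030)
f("brass t",t,(443,289),(425,275,460,305),35,.020)
f("brass s",s,(436,221),(420,208,450,240),40,.020)
a=t["pixels"][160:255,255:375]; b=s["pixels"][205:315,200:350]
cv2.imwrite("pics/trayt.png",cv2.resize(a,None,fx=6,fy=6,interpolation=2)[:,:,::-1])
cv2.imwrite("pics/trays.png",cv2.resize(b,None,fx=5,fy=5,interpolation=2)[:,:,::-1])
c=np.hstack([cv2.resize(t["pixels"][265:305,275:355],None,fx=5,fy=5,interpolation=2),cv2.resize(s["pixels"][265:325,310:380],None,fx=5,fy=5,interpolation=2)[50:250]])
cv2.imwrite("pics/handle.png",c[:,:,::-1])
E
```

```text
walnut t [0.4343 0.3149] [0.4344 0.3157] [43.9 69.7] -85.2
walnut s [0.4319 0.3173] [0.4316 0.3171] [45.6 71.5] -83.9
oak t [0.6073 0.3157] [0.6074 0.3159] [69.5 44.5] 86.3
oak s [0.606  0.3158] [0.6062 0.3151] [68.8 44.3] 87.2
white t [ 0.5449 -0.2349] [ 0.5449 -0.2345] [44.8 69.3] -68.7
white s [ 0.5428 -0.2347] [ 0.5427 -0.2351] [44.2 70.6] -69.0
handle t [0.4237 0.0901] [0.4252 0.0905] [124.   13.6] 88.5
brass t [ 0.4196 -0.1974] [ 0.4201 -0.1973] [24.7 25. ] -89.1
brass s [ 0.4209 -0.2002] [ 0.4213 -0.2   ] [28.  28.6] -47.3
```

View pics/trayt.png

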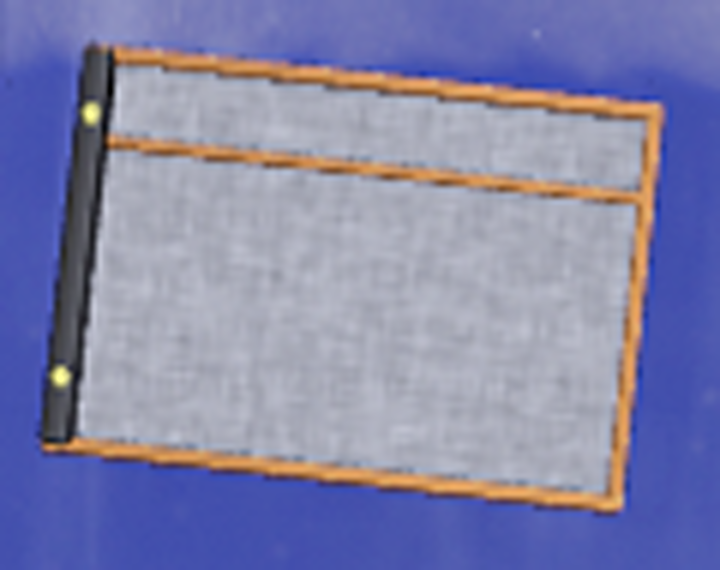

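View pics/trays.png

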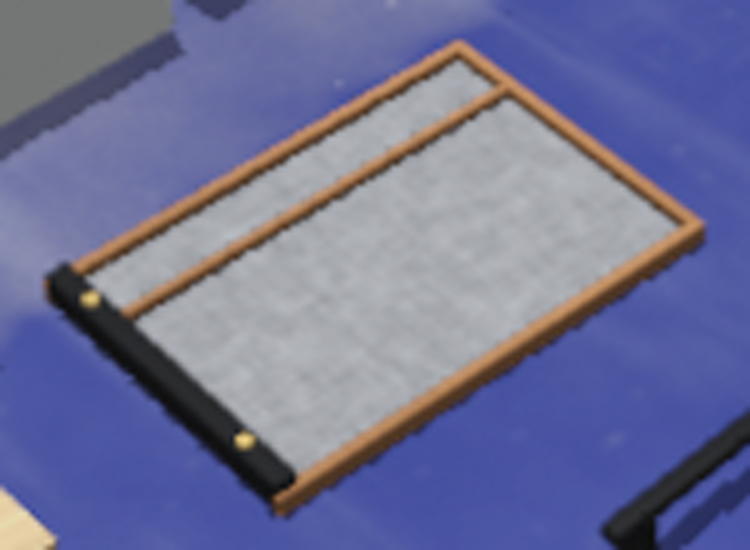

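View pics/handle.png

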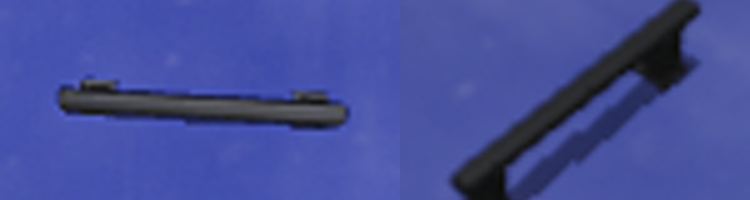

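The enlarged top crop puts the tray's outer corners at (40,445), (88,44), (662,103) and (620,512). The scene crop puts them at (47,285), (275,497), (460,40) and (705,226). The handle bar's ends in the top crop are at (58,100) and (350,112). I'll fit the poses next.

```bash
python3 - <<'E'
from h import *
t=pickle.load(open("pics/top0.pkl","rb"));s=pickle.load(open("pics/scene0.pkl","rb"))
T=lambda p,k,o:[(p[0]+.5)/k-.5+o[0],(p[1]+.5)/k-.5+o[1]]
def fit(c,pts,k,o):
    W=[];M=[]
    for p,m,z in pts: W.append(ray(c,[T(p,k,o)],z)[0][:2]);M.append(m)
    W=np.array(W);M=np.array(M)/1000; w=(W-W.mean(0));m=M-M.mean(0)
    a=np.arctan2((m[:,0]*w[:,1]-m[:,1]*w[:,0]).sum(),(m*w).sum())
    R=np.array([[np.cos(a),-np.sin(a)],[np.sin(a),np.cos(a)]]); o_=W.mean(0)-R@M.mean(0)
    print("org",o_.round(4),"ang",np.degrees(a).round(2),"res mm",((W-o_-M@R.T)*1000).round(1).tolist()); return o_,a
A=fit(t,[((662,103),(77.5,-110),.011),((620,512),(-77.5,-110),.011),((40,440),(-77.5,110),.017),((88,44),(77.5,110),.017)],6,(255,160))
B=fit(s,[((460,40),(77.5,-110),.011),((705,226),(-77.5,-110),.011),((275,493),(-77.5,110),.017),((47,283),(77.5,110),.017)],5,(200,205))
o=(A[0]+B[0])/2;a=(A[1]+B[1])/2;R=np.array([[np.cos(a),-np.sin(a)],[np.sin(a),np.cos(a)]])
for n,p in dict(walnut=(-16.5,62),oak=(-16.5,12),white=(-16.5,-38),handle=(57.5,-3)).items(): print(n,(o+R@np.array(p)/1000).round(4))
e=ray(t,[T(p,5,(275,265)) for p in((58,100),(350,113))],.027);print("handle t",e.round(4),e.mean(0).round(4),np.linalg.norm(e[0]-e[1]),np.degrees(np.arctan2(*(e[0]-e[1])[1::-1])))
e=ray(s,[T((U-400,V+50),5,(310,265)) for U,V in((460,183),(690,5))],.028);print("handle s",e.round(4),e.mean(0).round(4),np.linalg.norm(e[0]-e[1]),np.degrees(np.arctan2(*(e[0]-e[1])[1::-1])))
E
```

```text
org [0.603  0.0987] ang -5.03 res mm [[0.2, 1.5], [-0.1, 0.7], [2.5, -1.1], [-2.5, -1.1]]
org [0.599  0.1004] ang -4.48 res mm [[0.3, -1.2], [0.9, 1.1], [3.4, 0.3], [-4.6, -0.2]]
walnut [0.5897 0.1627]
oak [0.5856 0.1128]
white [0.5814 0.063 ]
handle [0.6581 0.0917]
handle t [[0.4243 0.1544 0.027 ]
 [0.4216 0.0251 0.027 ]] [0.4229 0.0897 0.027 ] 0.1292872372028819 88.76743163887843
handle s [[0.4239 0.1529 0.028 ]
 [0.419  0.029  0.028 ]] [0.4214 0.0909 0.028 ] 0.12402074407258089 87.73368872765482
```

```bash
cat > plan.py <<'E'
import sys,numpy as np
from scipy.spatial.transform import Rotation as Ro
from workcell import manip
# plan.py x y z yaw_deg [tilt_deg about tool y] : turn first, then shift, in row units
a=[float(v) for v in sys.argv[1:]]; o=manip.get_obs(); R=Ro.from_quat(o["ee_rot"])
G=Ro.from_euler('z',a[3],degrees=True)*Ro.from_euler('x',180,degrees=True)*Ro.from_euler('y',a[4] if len(a)>4 else 0,degrees=True)
w=(R.inv()*G).as_rotvec()/(np.pi/4); d=G.inv().apply(np.array(a[:3])-o["position"])/.75
print("t",round(float(o["clock"]),2),"pos",o["position"].round(4),"yaw",np.degrees(np.arctan2(*R.as_matrix()[1::-1,0])).round(2),"width",round(float(o["grip_width"]*85),1),"gf",round(float(o["grasp_force"]),1),"F",o["ft_force"].round(1))
n=int(np.ceil(np.linalg.norm(w)*45/8.5)); m=int(np.ceil(np.linalg.norm(d)*.75/.045))
print("turn total",w.round(4),"rows",n,"each",(w/max(n,1)).round(4)); print("shift total",d.round(4),"rows",m,"each",(d/max(m,1)).round(4))
E
echo ok
```

```text
ok
```

Emit:
move_arm(
  motion=[
    [[0,0,0],[0,0,-0.1725],0.4],
    [[0,0,0],[0,0,-0.1725],0.4],
    [[0,0,0],[0,0,-0.1725],0.4],
    [[0,0,0],[0,0,-0.1725],0.4],
    [[0,0,0],[0,0,-0.1725],0.4],
    [[0,0,0],[0,0,-0.1725],0.4],
    [[0,0,0],[0,0,-0.1725],0.4],
    [[0,0,0],[0,0,-0.1725],0.4],
    [[0,0,0],[0,0,-0.1725],0.4],
  ],
  newtons=40,
)

```text
clock: 1.0
position: [0.2688, -0.564, 0.2308]
ee_rot: [0.671, 0.741, 0.0, -0.0]
ft_force: [-0.1, 0.6, -0.4]
grip_width: 0.702
grasp_force: 0.0
```

```bash
python3 plan.py 0.5 -0.2 0.2 95.4;python3 plan.py 0.433 0.316 0.1 95.4
```

```text
t 1.0 pos [ 0.2688 -0.564   0.2308] yaw 95.67 width 59.7 gf 0.0 F [-0.1  0.6 -0.4]
turn total [-0.0004 -0.001   0.006 ] rows 1 each [-0.0004 -0.001   0.006 ]
shift total [0.4542 0.3526 0.0411] rows 10 each [0.0454 0.0353 0.0041]
t 1.0 pos [ 0.2688 -0.564   0.2308] yaw 95.67 width 59.7 gf 0.0 F [-0.1  0.6 -0.4]
turn total [-0.0004 -0.001   0.006 ] rows 1 each [-0.0004 -0.001   0.006 ]
shift total [1.1475 0.3284 0.1744] rows 21 each [0.0546 0.0156 0.0083]
```

Emit:
move_arm(
  motion=[
    [[0.0454,0.0353,0.004],[0,0,0.006],0.4],
    [[0.0454,0.0353,0.004],[0,0,0],0.4],
    [[0.0454,0.0353,0.004],[0,0,0],0.4],
    [[0.0454,0.0353,0.004],[0,0,0],0.4],
    [[0.0454,0.0353,0.004],[0,0,0],0.4],
    [[0.0454,0.0353,0.004],[0,0,0],0.4],
    [[0.0454,0.0353,0.004],[0,0,0],0.4],
    [[0.0454,0.0353,0.004],[0,0,0],0.4],
    [[0.0454,0.0353,0.004],[0,0,0],0.4],
    [[0.0454,0.0353,0.004],[0,0,0],0.4],
  ],
)

```text
clock: 2.0
position: [0.5028, -0.2, 0.201]
ee_rot: [0.675, 0.738, -0.0, -0.0]
ft_force: [0.0, -0.8, -0.5]
grip_width: 0.702
grasp_force: 0.0
```

Emit:
move_arm(
  motion=[
    [[0.0578,-0.002,0.008],[0,0,0],0.4],
    [[0.0578,-0.002,0.008],[0,0,0],0.4],
    [[0.0578,-0.002,0.008],[0,0,0],0.4],
    [[0.0578,-0.002,0.008],[0,0,0],0.4],
    [[0.0578,-0.002,0.008],[0,0,0],0.4],
    [[0.0578,-0.002,0.008],[0,0,0],0.4],
    [[0.0578,-0.002,0.008],[0,0,0],0.4],
    [[0.0578,-0.002,0.008],[0,0,0],0.4],
    [[0.0578,-0.002,0.008],[0,0,0],0.4],
    [[0.0578,-0.002,0.008],[0,0,0],0.4],
    [[0.0578,-0.002,0.008],[0,0,0],0.4],
    [[0.0578,-0.002,0.008],[0,0,0],0.4],
  ],
)

```text
clock: 3.2
position: [0.438, 0.3164, 0.1288]
ee_rot: [0.675, 0.738, -0.0, 0.0]
ft_force: [0.5, -0.3, 0.4]
grip_width: 0.702
grasp_force: 0.0
```

```bash
python3 plan.py 0.433 0.316 -0.001 95.4; python3 - <<'E'
from workcell import vision
import cv2
c=vision.camera("wrist"); cv2.imwrite("pics/w1.png",c["pixels"][:,:,::-1])
import pickle; pickle.dump(c,open("pics/w1.pkl","wb"))
E
```

```text
t 3.2 pos [0.438  0.3164 0.1288] yaw 95.04 width 59.7 gf 0.0 F [ 0.5 -0.3  0.4]
turn total [-0.      0.0005 -0.008 ] rows 1 each [-0.      0.0005 -0.008 ]
shift total [ 0.     -0.0067  0.1731] rows 3 each [ 0.     -0.0022  0.0577]
```

View pics/w1.png

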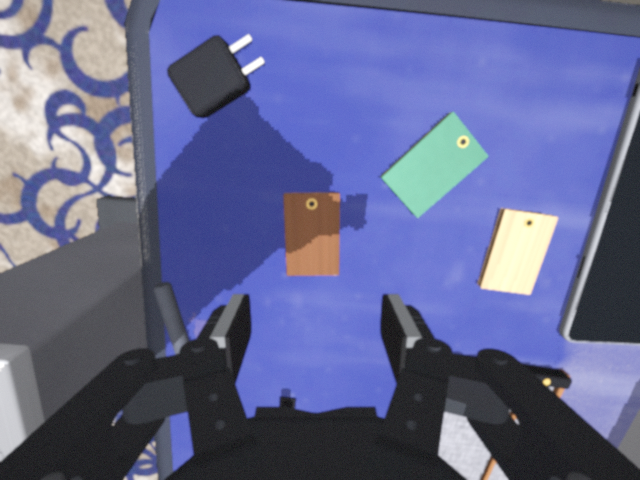

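The wrist view shows walnut at (284-340,193-276), oak centred near (518,251) and green to the upper right. I'll refine the poses from it.

```bash
python3 - <<'E'
from h import *
c=pickle.load(open("pics/w1.pkl","rb"))
for n,q in dict(w=[(284,193),(340,193),(340,276),(286,276)],o=[(502,208),(557,215),(531,295),(480,288)]).items():
    P=ray(c,q,.008)[:,:2]; d=(P[0]+P[1]-P[2]-P[3])/2; print(n,P.mean(0).round(4),np.degrees(np.arctan2(d[1],d[0])).round(1),np.linalg.norm(d).round(4),np.linalg.norm(P[0]-P[1]).round(4))
print(c["R"],c["t"])
E
```

```text
w [0.4357 0.3144] 95.6 0.0708 0.0441
o [0.6073 0.3148] 89.1 0.0711 0.0461
[[ 9.96133750e-01  8.78482049e-02 -4.94805420e-04]
 [ 8.39467208e-02 -9.50203429e-01  3.00110634e-01]
 [ 2.58940146e-02 -2.98991868e-01 -9.53904273e-01]] [-0.46398612  0.25489548  0.36479067]
```

Emit:
move_arm(
  motion=[
    [[-0.001,-0.0045,0.05],[0,0,-0.008],0.4],
    [[0,0,0.05],[0,0,0],0.4],
    [[0,0,0.05],[0,0,0],0.4],
    [[0,0,0.015],[0,0,0],0.4],
    [[0,0,0.004],[0,0,0],0.35],
    [[0,0,0.004],[0,0,0],0.3],
    [[0,0,0],[0,0,0],0.3],
  ],
)

```text
clock: 3.95
position: [0.4359, 0.3145, 0.0008]
ee_rot: [0.673, 0.74, 0.001, 0.0]
ft_force: [-0.2, 0.6, 0.8]
grip_width: 0.651
grasp_force: 0.0
```

Emit:
move_arm(
  motion=[
    [[0,0,0.0025],[0,0,0],0.0],
    [[0,0,0],[0,0,0],-0.2],
    [[0,0,0],[0,0,0],-0.2],
    [[0,0,0],[0,0,0],-0.2],
    [[0,0,0],[0,0,0],-0.2],
  ],
  newtons=40,
)

```text
clock: 4.45
position: [0.4361, 0.3146, -0.0004]
ee_rot: [0.673, 0.74, 0.001, 0.001]
ft_force: [-2.4, -2.7, 12.2]
grip_width: 0.511
grasp_force: 39.6
```

Emit:
move_arm(
  motion=[
    [[0,0,-0.02],[0,0,0],-0.2],
    [[0,0,-0.05],[0,0,0],-0.2],
    [[0,0,0],[0,0,0],-0.2],
  ],
)

```text
clock: 4.75
position: [0.4372, 0.3162, 0.0554]
ee_rot: [0.673, 0.74, 0.003, 0.001]
ft_force: [1.3, 0.5, -0.7]
grip_width: 0.508
grasp_force: 41.8
```

```bash
python3 plan.py 0.5895 0.1610 0.05 85.2;python3 - <<'E'
from workcell import vision
import cv2,numpy as np,pickle
c=vision.camera("wrist"); d=vision.camera("scene")["pixels"]; pickle.dump(c,open("pics/w2.pkl","wb"))
cv2.imwrite("pics/w2.png",c["pixels"][:,:,::-1])
E
```

```text
t 4.75 pos [0.4372 0.3162 0.0554] yaw 95.45 width 43.1 gf 41.8 F [ 1.3  0.5 -0.7]
turn total [ 0.0079 -0.0048  0.2278] rows 2 each [ 0.004  -0.0024  0.1139]
shift total [-0.1892  0.2196  0.0072] rows 5 each [-0.0378  0.0439  0.0014]
```

View pics/w2.png

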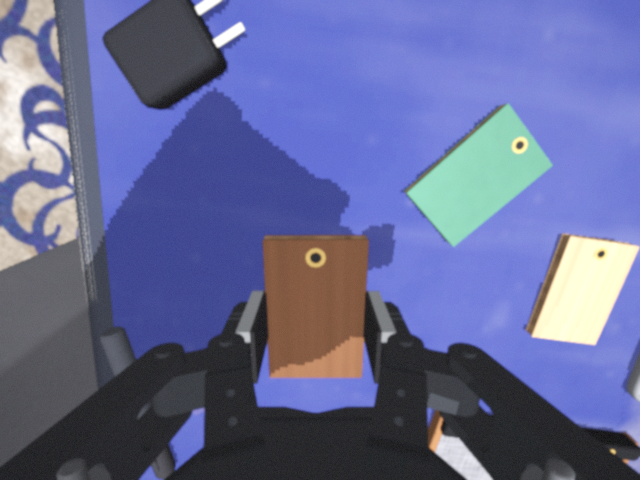

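Walnut is held level at (265-365,236-377). Next I'll check its offset along the tool.

```bash
python3 - <<'E'
from h import *
c=pickle.load(open("pics/w2.pkl","rb"))
P=ray(c,[(264,240),(368,240),(363,378),(271,378)],.0634)[:,:2];print(P.round(4),P.mean(0))
E
```

```text
[[0.4124 0.3485]
 [0.4559 0.3526]
 [0.4634 0.2833]
 [0.4192 0.2793]] [0.43774101 0.31589327]
```

Emit:
move_arm(
  motion=[
    [[0,0,-0.02],[0.004,-0.0024,0.114],-0.2],
    [[0,0,0],[0.004,-0.0024,0.114],-0.2],
    [[-0.0378,0.0439,0.0],[0,0,0],-0.2],
    [[-0.0378,0.0439,0.0],[0,0,0],-0.2],
    [[-0.0378,0.0439,0.0],[0,0,0],-0.2],
    [[-0.0378,0.0439,0.0],[0,0,0],-0.2],
    [[-0.0378,0.0439,0.0],[0,0,0],-0.2],
    [[0,0,0],[0,0,0],-0.2],
  ],
)

```text
clock: 5.65
position: [0.5909, 0.1517, 0.0637]
ee_rot: [0.739, 0.673, -0.004, 0.001]
ft_force: [-0.1, -0.5, -0.6]
grip_width: 0.508
grasp_force: 41.8
```

```bash
python3 plan.py 0.5895 0.1610 0.006 85.2;python3 - <<'E'
from workcell import vision
import cv2,pickle
c=vision.camera("wrist"); pickle.dump(c,open("pics/w3.pkl","wb"))
cv2.imwrite("pics/w3.png",c["pixels"][:,:,::-1])
E
```

```text
t 5.65 pos [0.5909 0.1517 0.0637] yaw 84.65 width 43.2 gf 41.8 F [-0.1 -0.5 -0.6]
turn total [-0.0068  0.0092 -0.0121] rows 1 each [-0.0068  0.0092 -0.0121]
shift total [ 0.0121 -0.0029  0.077 ] rows 2 each [ 0.0061 -0.0014  0.0385]
```

View pics/w3.png

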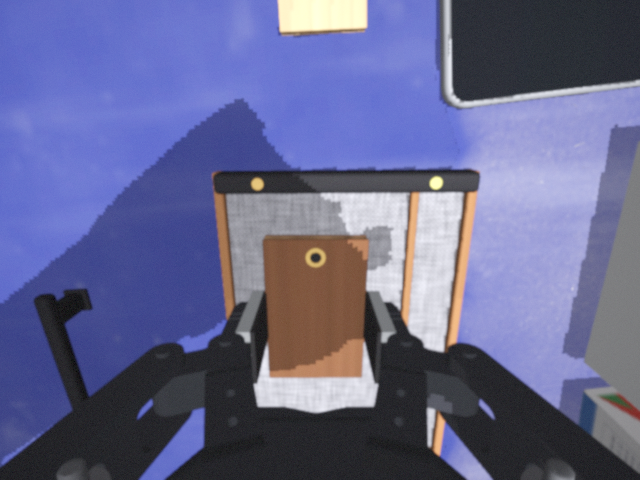

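The tray's stop in the wrist view spans (216,172)-(478,171), with its inner edge at row 191 and the divider at (415,195). I'll refine the tray pose from this.

```bash
python3 - <<'E'
from h import *
c=pickle.load(open("pics/w3.pkl","rb"))
P=ray(c,[(216,173),(478,171),(218,192),(477,190)],.017)[:,:2];print(P.round(4))
d=P[3]-P[2];a=np.arctan2(d[1],d[0]);print(np.degrees(a),np.linalg.norm(d)); 
a2=np.radians(-4.8);R=np.array([[np.cos(a2),-np.sin(a2)],[np.sin(a2),np.cos(a2)]])
o=(P[2]+P[3])/2-R@[0,.098];print("tray org",o)
D=ray(c,[(412,195),(418,195),(402,330),(409,330)],.011)[:,:2]
L=ray(c,[(219,194),(226,194),(227,300),(234,300)],.011)[:,:2]
for q in (D,L): print(((q-o)@R).round(4).tolist())
for n,p in dict(walnut=(-16.5,60),oak=(-16.5,10),white=(-16.5,-40),handle=(57.5,-3)).items(): print(n,(o+R@np.array(p)/1000).round(4))
E
```

```text
[[0.5409 0.213 ]
 [0.6857 0.2008]
 [0.5401 0.2025]
 [0.6857 0.1902]]
-4.828964665766055 0.14613873772841215
tray org [0.6047276 0.0986703]
[[0.0383, 0.0943], [0.0418, 0.0943], [0.0388, 0.0039], [0.0435, 0.0039]]
[[-0.0744, 0.0959], [-0.0703, 0.0958], [-0.076, 0.0269], [-0.0714, 0.0269]]
walnut [0.5933 0.1598]
oak [0.5891 0.11  ]
white [0.5849 0.0602]
handle [0.6618 0.0909]
```

Emit:
move_arm(
  motion=[
    [[0.0112,0.0012,0.03],[-0.0068,0.0092,-0.0121],-0.2],
    [[0,0,0.03],[0,0,0],-0.2],
    [[0,0,0.01],[0,0,0],-0.2],
    [[0,0,0.004],[0,0,0],-0.2],
    [[0,0,0],[0,0,0],-0.2],
  ],
)

```text
clock: 6.2
position: [0.588, 0.1677, 0.01]
ee_rot: [0.733, 0.681, 0.0, -0.001]
ft_force: [-2.9, -3.5, 7.1]
grip_width: 0.513
grasp_force: 45.5
```

```bash
python3 plan.py 0.5925 0.160 0.006 85.2
```

```text
t 6.2 pos [0.588  0.1677 0.01  ] yaw 85.77 width 43.6 gf 45.5 F [-2.9 -3.5  7.1]
turn total [-0.0016 -0.0028  0.0126] rows 1 each [-0.0016 -0.0028  0.0126]
shift total [-0.0097  0.0068  0.0053] rows 1 each [-0.0097  0.0068  0.0053]
```

Emit:
move_arm(
  motion=[
    [[-0.004,0.005,-0.015],[0,0,0.0126],-0.2],
    [[-0.005,0,0],[0,0,0],-0.2],
    [[0,0,0],[0,0,0],-0.2],
    [[0,0,0],[0,0,0],-0.2],
  ],
)

```text
clock: 6.6
position: [0.5916, 0.16, 0.0204]
ee_rot: [0.736, 0.676, 0.001, -0.001]
ft_force: [0.2, 0.1, -0.7]
grip_width: 0.509
grasp_force: 44.8
```

```bash
python3 plan.py 0.5925 0.160 0.006 85.2;python3 - <<'E'
from workcell import vision
import cv2,pickle
c=vision.camera("wrist"); pickle.dump(c,open("pics/w4.pkl","wb"))
cv2.imwrite("pics/w4.png",c["pixels"][:,:,::-1])
E
```

```text
t 6.6 pos [0.5916 0.16   0.0204] yaw 85.14 width 43.3 gf 44.8 F [ 0.2  0.1 -0.7]
turn total [-0.0011 -0.0034 -0.0013] rows 1 each [-0.0011 -0.0034 -0.0013]
shift total [0.0001 0.0011 0.0191] rows 1 each [0.0001 0.0011 0.0191]
```

View pics/w4.png

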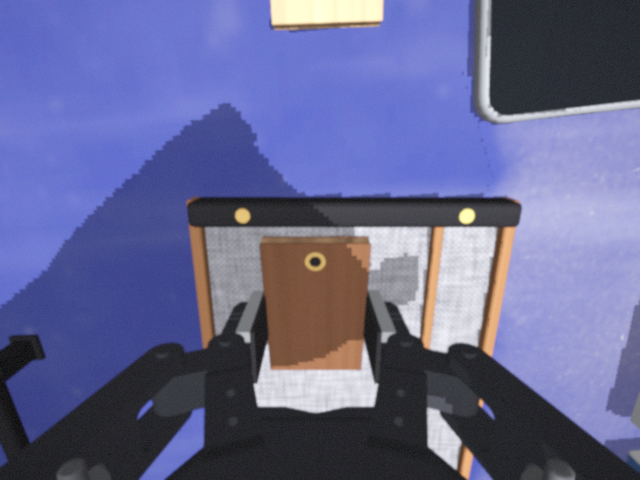

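Walnut (262-370,238-369) is slightly pitched in the grip, with the stop end raised after touching the stop. I'll lower it and release.

Emit:
move_arm(
  motion=[
    [[0,0.001,0.008],[0,0,0],-0.2],
    [[0,0,0.006],[0,0,0],-0.2],
    [[0,0,0.002],[0,0,0],-0.2],
    [[0,0,0],[0,0,0],-0.2],
    [[0,0,0],[0,0,0],0.3],
    [[0,0,0],[0,0,0],0.3],
    [[0,0,0],[0,0,0],0.3],
    [[0,0,0],[0,0,0],0.3],
  ],
)

```text
clock: 7.45
position: [0.5926, 0.1602, 0.0085]
ee_rot: [0.736, 0.677, 0.001, -0.001]
ft_force: [0.1, -0.3, -0.8]
grip_width: 0.653
grasp_force: 0.0
```

Emit:
move_arm(
  motion=[
    [[0,0,-0.03],[0,0,0],0.35],
    [[0,0,-0.06],[0,0,0],0.4],
    [[0,0,-0.05],[0,0,0],0.4],
    [[0,0,0],[0,0,0],0.4],
    [[0,0,0],[0,0,0],0.4],
  ],
)

```text
clock: 7.95
position: [0.5931, 0.1599, 0.1142]
ee_rot: [0.736, 0.677, 0.002, -0.001]
ft_force: [-0.1, -0.8, -0.3]
grip_width: 0.7
grasp_force: 0.0
```

```bash
python3 plan.py 0.607 0.3155 0.05 87;python3 - <<'E'
from workcell import vision
import cv2,pickle
c=vision.camera("wrist"); pickle.dump(c,open("pics/w5.pkl","wb"))
cv2.imwrite("pics/w5.png",c["pixels"][:,:,::-1])
E
```

```text
t 7.95 pos [0.5931 0.1599 0.1142] yaw 85.15 width 59.5 gf 0.0 F [-0.1 -0.8 -0.3]
turn total [ 0.0015 -0.0039 -0.0412] rows 1 each [ 0.0015 -0.0039 -0.0412]
shift total [0.2082 0.0077 0.0855] rows 4 each [0.052  0.0019 0.0214]
```

View pics/w5.png

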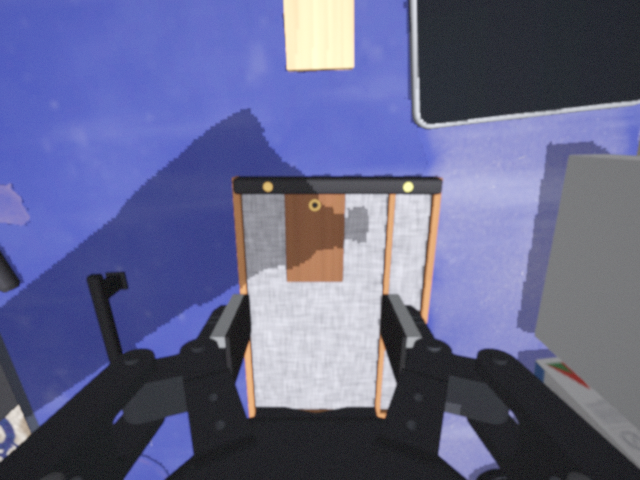

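Walnut lies flat against the stop at (287-343,193-281), centred in the lane (244-388).

```bash
python3 - <<'E'
from h import *
c=pickle.load(open("pics/w5.pkl","rb"))
P=ray(c,[(287,281),(344,281)],.013)[:,:2];print(P.round(4),P.mean(0))
t=ray(c,[(286,71),(355,69)],.008)[:,:2];print(t.round(4))
E
python3 plan.py 0.6075 0.315 0.05 87.3
```

```text
[[0.5681 0.1293]
 [0.613  0.1254]] [0.59058935 0.12734983]
[[0.5836 0.2797]
 [0.6299 0.277 ]]
t 8.0 pos [0.5924 0.1596 0.1129] yaw 85.15 width 59.4 gf 0.0 F [-0.1 -0.3 -0.1]
turn total [-0.0011 -0.0031 -0.0479] rows 1 each [-0.0011 -0.0031 -0.0479]
shift total [0.208  0.0104 0.0839] rows 4 each [0.052  0.0026 0.021 ]
```

Emit:
move_arm(
  motion=[
    [[0.052,0.002,0.0],[0,0,-0.045],0.4],
    [[0.052,0.002,0.01],[0,0,0],0.4],
    [[0.052,0.002,0.04],[0,0,0],0.4],
    [[0.052,0.002,0.035],[0,0,0],0.4],
    [[0,0,0],[0,0,0],0.4],
    [[0,0,0],[0,0,0],0.4],
  ],
)

```text
clock: 8.6
position: [0.6059, 0.316, 0.0475]
ee_rot: [0.723, 0.69, -0.001, -0.002]
ft_force: [0.6, -0.3, 1.5]
grip_width: 0.701
grasp_force: 0.0
```

```bash
python3 plan.py 0.6075 0.315 0.0 87.3; python3 - <<'E'
from h import *
from workcell import vision
c=vision.camera("wrist")
print(seg(c,(315,300),(230,150,400,400),30,.008))
cv2.imwrite("pics/w6.png",c["pixels"][:,:,::-1])
E
```

```text
t 8.6 pos [0.6059 0.316  0.0475] yaw 87.32 width 59.5 gf 0.0 F [ 0.6 -0.3  1.5]
turn total [-0.0055 -0.0018  0.0004] rows 1 each [-0.0055 -0.0018  0.0004]
shift total [-0.0013  0.0022  0.0633] rows 2 each [-0.0006  0.0011  0.0317]
(array([0.60859582, 0.31657832]), array([0.60847095, 0.31502542]), array([70.9, 45.2]), 87.0)
```

Emit:
move_arm(
  motion=[
    [[-0.001,0.0025,0.04],[-0.005,0,0],0.3],
    [[0,0,0.018],[0,0,0],0.3],
    [[0,0,0.005],[0,0,0],0.3],
    [[0,0,0],[0,0,0],0.0],
    [[0,0,0],[0,0,0],-0.2],
    [[0,0,0],[0,0,0],-0.2],
    [[0,0,0],[0,0,0],-0.2],
    [[0,0,0],[0,0,0],-0.2],
  ],
  newtons=50,
)

```text
clock: 9.45
position: [0.6097, 0.3148, 0.0034]
ee_rot: [0.724, 0.689, 0.003, 0.0]
ft_force: [0.3, -0.0, -0.4]
grip_width: 0.496
grasp_force: 50.7
```

Emit:
move_arm(
  motion=[
    [[0,0,-0.02],[0,0,0],-0.2],
    [[0,0,-0.06],[0,0,0],-0.2],
    [[0,0,0],[0,0,0],-0.2],
    [[0,0,0],[0,0,0],-0.2],
  ],
)

```text
clock: 9.85
position: [0.6103, 0.3152, 0.0655]
ee_rot: [0.724, 0.689, 0.004, 0.001]
ft_force: [-0.0, 0.1, -0.6]
grip_width: 0.496
grasp_force: 51.0
```

```bash
python3 plan.py 0.589 0.111 0.05 85.2; python3 plan.py 0.589 0.111 0.05 85.2 -9;python3 - <<'E'
from h import *
from workcell import vision,manip
c=vision.camera("wrist");z=manip.get_obs()["position"][2]
print(seg(c,(315,320),(230,150,400,400),30,z+.008))
E
```

```text
t 9.85 pos [0.6103 0.3152 0.0655] yaw 87.18 width 42.2 gf 51.0 F [-0.   0.1 -0.6]
turn total [ 0.0082 -0.0059  0.044 ] rows 1 each [ 0.0082 -0.0059  0.044 ]
shift total [-0.2737 -0.0055  0.0206] rows 5 each [-0.0547 -0.0011  0.0041]
t 9.85 pos [0.6103 0.3152 0.0655] yaw 87.18 width 42.2 gf 51.0 F [-0.   0.1 -0.6]
turn total [ 0.0116 -0.2059  0.0432] rows 2 each [ 0.0058 -0.1029  0.0216]
shift total [-0.2671 -0.0055  0.0632] rows 5 each [-0.0534 -0.0011  0.0126]
(array([0.6105792, 0.3197246]), array([0.6105791 , 0.31816919]), array([70.8, 44.5]), 87.2)
```

```bash
python3 plan.py 0.589 0.1105 0.05 85.2 9
```

```text
t 9.9 pos [0.6096 0.3146 0.064 ] yaw 87.18 width 42.2 gf 51.0 F [-0.1 -0.  -1.5]
turn total [0.0024 0.1957 0.0443] rows 2 each [0.0012 0.0979 0.0222]
shift total [-0.2731 -0.0046 -0.0244] rows 5 each [-0.0546 -0.0009 -0.0049]
```

Emit:
move_arm(
  motion=[
    [[0,0,0],[0.0012,0.098,0.022],-0.2],
    [[0,0,0],[0.0012,0.098,0.022],-0.2],
    [[-0.0546,-0.001,-0.005],[0,0,0],-0.2],
    [[-0.0546,-0.001,-0.005],[0,0,0],-0.2],
    [[-0.0546,-0.001,-0.005],[0,0,0],-0.2],
    [[-0.0546,-0.001,-0.005],[0,0,0],-0.2],
    [[-0.0546,-0.001,-0.005],[0,0,0],-0.2],
    [[0,0,0],[0,0,0],-0.2],
    [[0,0,0],[0,0,0],-0.2],
    [[0,0,0],[0,0,0],-0.2],
  ],
)

```text
clock: 10.9
position: [0.5881, 0.1118, 0.0494]
ee_rot: [0.733, 0.675, 0.057, -0.054]
ft_force: [1.1, 1.3, -0.7]
grip_width: 0.495
grasp_force: 51.0
```

```bash
python3 plan.py 0.589 0.1105 0.016 85.2 9
```

```text
t 10.9 pos [0.5881 0.1118 0.0494] yaw 85.28 width 42.1 gf 51.0 F [ 1.1  1.3 -0.7]
turn total [-0.0025 -0.0008  0.0018] rows 1 each [-0.0025 -0.0008  0.0018]
shift total [-0.0086  0.0013  0.0437] rows 1 each [-0.0086  0.0013  0.0437]
```

Emit:
move_arm(
  motion=[
    [[-0.005,0.001,0.02],[0,0,0],-0.2],
    [[-0.0036,0,0.015],[0,0,0],-0.2],
    [[0,0,0.009],[0,0,0],-0.2],
    [[0,0,0],[0,0,0],-0.2],
    [[0,0,0],[0,0,0],-0.2],
  ],
)

```text
clock: 11.4
position: [0.5889, 0.1096, 0.0157]
ee_rot: [0.734, 0.675, 0.057, -0.054]
ft_force: [0.6, 0.2, -0.1]
grip_width: 0.502
grasp_force: 51.0
```

Emit:
move_arm(
  motion=[
    [[0,0,0.0025],[0,0,0],-0.2],
    [[0,0,0],[0,0,0],-0.2],
    [[0,0,0],[0,0,0],0.3],
    [[0,0,0],[0,0,0],0.3],
    [[0,0,0],[0,0,0],0.35],
    [[0,0,-0.02],[0,0,0],0.35],
    [[0,0,-0.06],[0,0,0],0.4],
    [[0,0,-0.05],[0,-0.1,0],0.4],
    [[0,0,0],[0,-0.1,0],0.4],
    [[0,0,0],[0,0,0],0.4],
    [[0,0,0],[0,0,0],0.4],
  ],
)

```text
clock: 12.5
position: [0.5876, 0.0946, 0.1103]
ee_rot: [0.736, 0.677, -0.0, -0.001]
ft_force: [0.5, 1.0, 0.3]
grip_width: 0.697
grasp_force: 0.0
```

```bash
python3 plan.py 0.544 -0.235 0.05 111;python3 - <<'E'
from workcell import vision
import cv2,pickle
c=vision.camera("wrist"); pickle.dump(c,open("pics/w7.pkl","wb"))
cv2.imwrite("pics/w7.png",c["pixels"][:,:,::-1])
E
```

```text
t 12.5 pos [0.5876 0.0946 0.1103] yaw 85.29 width 59.2 gf 0.0 F [0.5 1.  0.3]
turn total [-0.0017 -0.0022 -0.5714] rows 4 each [-0.0004 -0.0005 -0.1428]
shift total [-0.3895 -0.2118  0.0804] rows 8 each [-0.0487 -0.0265  0.0101]
```

View pics/w7.png

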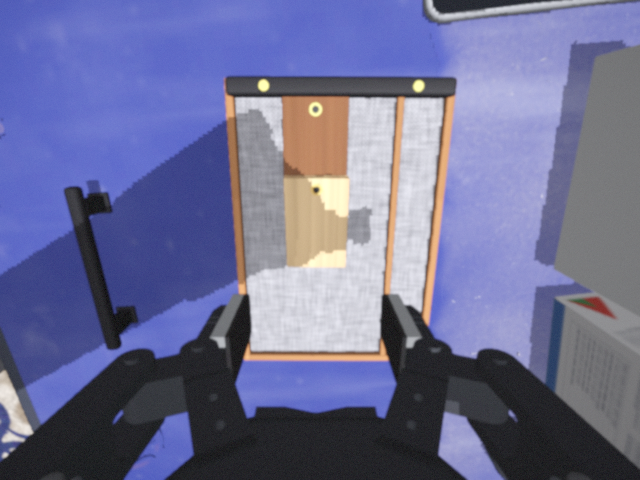

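Oak is lapped over walnut, in line: oak spans (286-348,177-267). The handle is at (72,190)-(113,345).

```bash
python3 - <<'E'
from h import *
c=pickle.load(open("pics/w7.pkl","rb"))
P=ray(c,[(286,267),(347,267)],.013)[:,:2];print("oak low edge",P.mean(0).round(4),P.round(4).tolist())
P=ray(c,[(284,178),(349,178)],.021)[:,:2];print("oak up edge",P.mean(0).round(4))
e=ray(c,[(73,189),(113,346)],.028)[:,:2];print("handle",e.round(4).tolist(),e.mean(0),np.linalg.norm(e[0]-e[1]),np.degrees(np.arctan2(*(e[0]-e[1])[::-1])))
E
```

```text
oak low edge [0.5867 0.0752] [[0.5634, 0.0771], [0.6101, 0.0733]]
oak up edge [0.5923 0.1435]
handle [[0.4279, 0.1507], [0.4226, 0.0277]] [0.42523658 0.08923986] 0.12310674756027096 87.55768146598787
```

Emit:
move_arm(
  motion=[
    [[0,0,0],[0,0,-0.143],0.4],
    [[0,0,0],[0,0,-0.143],0.4],
    [[0,0,0],[0,0,-0.143],0.4],
    [[0,0,0],[0,0,-0.143],0.4],
    [[-0.0487,-0.0265,0],[0,0,0],0.4],
    [[-0.0487,-0.0265,0],[0,0,0],0.4],
    [[-0.0487,-0.0265,0],[0,0,0],0.4],
    [[-0.0487,-0.0265,0],[0,0,0],0.4],
    [[-0.0487,-0.0265,0.01],[0,0,0],0.4],
    [[-0.0487,-0.0265,0.02],[0,0,0],0.4],
    [[-0.0487,-0.0265,0.03],[0,0,0],0.4],
    [[-0.0487,-0.0265,0.02],[0,0,0],0.4],
  ],
)

```text
clock: 13.75
position: [0.5417, -0.238, 0.0482]
ee_rot: [0.568, 0.823, -0.0, -0.002]
ft_force: [0.5, 0.2, 0.4]
grip_width: 0.701
grasp_force: 0.0
```

Emit:
move_arm(
  motion=[
    [[0,0,0],[0,0,0],0.4],
    [[0,0,0],[0,0,0],0.4],
  ],
)

```text
clock: 13.95
position: [0.5422, -0.2371, 0.0489]
ee_rot: [0.568, 0.823, 0.0, -0.002]
ft_force: [-0.1, 1.2, 0.8]
grip_width: 0.699
grasp_force: 0.0
```

```bash
python3 plan.py 0.544 -0.235 0.0 111; python3 - <<'E'
from h import *
from workcell import vision
c=vision.camera("wrist")
print(seg(c,(315,310),(200,150,430,400),30,.008))
cv2.imwrite("pics/w8.png",c["pixels"][:,:,::-1])
E
```

```text
t 13.95 pos [ 0.5422 -0.2371  0.0489] yaw 110.72 width 59.4 gf 0.0 F [-0.1  1.2  0.8]
turn total [-0.0026 -0.0041 -0.0062] rows 1 each [-0.0026 -0.0041 -0.0062]
shift total [0.0018 0.0032 0.0653] rows 2 each [0.0009 0.0016 0.0326]
(array([ 0.5450452 , -0.23549802]), array([ 0.54528528, -0.23662041]), array([45.8, 71.4]), -68.2)
```

Emit:
move_arm(
  motion=[
    [[0,0.004,0.04],[-0.002,-0.004,-0.008],0.3],
    [[0,0,0.018],[0,0,0],0.3],
    [[0,0,0.005],[0,0,0],0.3],
    [[0,0,0],[0,0,0],0.0],
    [[0,0,0],[0,0,0],-0.2],
    [[0,0,0],[0,0,0],-0.2],
    [[0,0,0],[0,0,0],-0.2],
    [[0,0,0],[0,0,0],-0.2],
  ],
  newtons=50,
)

```text
clock: 14.8
position: [0.5469, -0.2347, 0.0036]
ee_rot: [0.564, 0.826, -0.001, 0.002]
ft_force: [0.3, 0.5, -0.7]
grip_width: 0.498
grasp_force: 50.7
```

Emit:
move_arm(
  motion=[
    [[0,0,-0.02],[0,0,0],-0.2],
    [[0,0,-0.06],[0,0,0],-0.2],
    [[0,0,0],[0,0,0],-0.2],
    [[0,0,0],[0,0,0],-0.2],
  ],
)

```text
clock: 15.2
position: [0.5476, -0.2348, 0.0652]
ee_rot: [0.564, 0.826, -0.001, 0.003]
ft_force: [-1.3, -0.6, -1.0]
grip_width: 0.501
grasp_force: 51.0
```

```bash
python3 - <<'E'
from h import *
from workcell import vision,manip
c=vision.camera("wrist");o=manip.get_obs()["position"]
print(o,seg(c,(315,320),(200,150,430,420),30,o[2]+.005))
E
python3 plan.py 0.585 0.060 0.06 85.2 9
```

```text
[ 0.54670602 -0.23456166  0.06388405] (array([ 0.54782393, -0.23606903]), array([ 0.54852441, -0.23786472]), array([46. , 71.3]), -68.7)
t 15.25 pos [ 0.5467 -0.2346  0.0639] yaw 111.3 width 42.3 gf 51.0 F [ 1.  -0.4 -0.3]
turn total [-0.0434  0.201   0.5791] rows 4 each [-0.0109  0.0502  0.1448]
shift total [0.39  0.018 0.067] rows 7 each [0.0557 0.0026 0.0096]
```

Emit:
move_arm(
  motion=[
    [[0,0,-0.01],[-0.0109,0.0502,0.1448],-0.2],
    [[0,0,0],[-0.0109,0.0502,0.1448],-0.2],
    [[0,0,0],[-0.0109,0.0502,0.1448],-0.2],
    [[0,0,0],[-0.0109,0.0502,0.1448],-0.2],
    [[0.056,0.0026,0.0096],[0,0,0],-0.2],
    [[0.056,0.0026,0.0096],[0,0,0],-0.2],
    [[0.056,0.0026,0.0096],[0,0,0],-0.2],
    [[0.056,0.0026,0.0096],[0,0,0],-0.2],
    [[0.056,0.0026,0.0096],[0,0,0],-0.2],
    [[0.056,0.0026,0.0096],[0,0,0],-0.2],
    [[0.056,0.0026,0.0096],[0,0,0],-0.2],
    [[0,0,0],[0,0,0],-0.2],
  ],
)

```text
clock: 16.45
position: [0.5839, 0.0697, 0.067]
ee_rot: [0.731, 0.678, 0.058, -0.055]
ft_force: [-0.5, -0.0, 0.1]
grip_width: 0.497
grasp_force: 51.0
```

Emit:
move_arm(
  motion=[
    [[0,0,0],[0,0,0],-0.2],
    [[0,0,0],[0,0,0],-0.2],
  ],
)

```text
clock: 16.65
position: [0.5848, 0.0604, 0.0663]
ee_rot: [0.734, 0.674, 0.057, -0.054]
ft_force: [-0.8, -0.3, -0.0]
grip_width: 0.499
grasp_force: 51.0
```

```bash
python3 plan.py 0.5855 0.062 0.0145 85.2 9
```

```text
t 16.65 pos [0.5848 0.0604 0.0663] yaw 85.12 width 42.4 gf 51.0 F [-0.8 -0.3 -0. ]
turn total [-0.0021  0.0002 -0.0017] rows 1 each [-0.0021  0.0002 -0.0017]
shift total [-0.0087  0.0008  0.0686] rows 2 each [-0.0043  0.0004  0.0343]
```

Emit:
move_arm(
  motion=[
    [[-0.005,0.0008,0.035],[0,0,0],-0.2],
    [[-0.0037,0,0.022],[0,0,0],-0.2],
    [[0,0,0.009],[0,0,0],-0.2],
    [[0,0,0.0026],[0,0,0],-0.2],
    [[0,0,0],[0,0,0],-0.2],
  ],
)

```text
clock: 17.15
position: [0.5859, 0.0633, 0.0154]
ee_rot: [0.734, 0.675, 0.058, -0.054]
ft_force: [0.5, -0.9, 0.2]
grip_width: 0.499
grasp_force: 51.0
```

Emit:
move_arm(
  motion=[
    [[-0.001,0,0.0015],[0,0,0],-0.2],
    [[0,0,0],[0,0,0],-0.2],
    [[0,0,0],[0,0,0],0.3],
    [[0,0,0],[0,0,0],0.3],
    [[0,0,0],[0,0,0],0.35],
    [[0,0,-0.02],[0,0,0],0.35],
    [[0,0,-0.06],[0,0,0],0.4],
    [[0,0,-0.05],[0,-0.1,0],0.4],
    [[0,0,0],[0,-0.1,0],0.4],
    [[0,0,0],[0,0,0],0.4],
    [[0,0,0],[0,0,0],0.4],
  ],
)

```text
clock: 18.25
position: [0.5842, 0.0479, 0.1102]
ee_rot: [0.736, 0.677, 0.0, -0.001]
ft_force: [-0.5, -0.6, -0.9]
grip_width: 0.702
grasp_force: 0.0
```

```bash
python3 plan.py 0.424 0.090 0.1 87.8;python3 - <<'E'
from workcell import vision
import cv2,pickle
c=vision.camera("wrist"); pickle.dump(c,open("pics/w9.pkl","wb"))
cv2.imwrite("pics/w9.png",c["pixels"][:,:,::-1])
E
```

```text
t 18.25 pos [0.5842 0.0479 0.1102] yaw 85.28 width 59.7 gf 0.0 F [-0.5 -0.6 -0.9]
turn total [-0.0014 -0.0027 -0.0561] rows 1 each [-0.0014 -0.0027 -0.0561]
shift total [ 0.0479 -0.2156  0.0137] rows 4 each [ 0.012  -0.0539  0.0034]
```

View pics/w9.png

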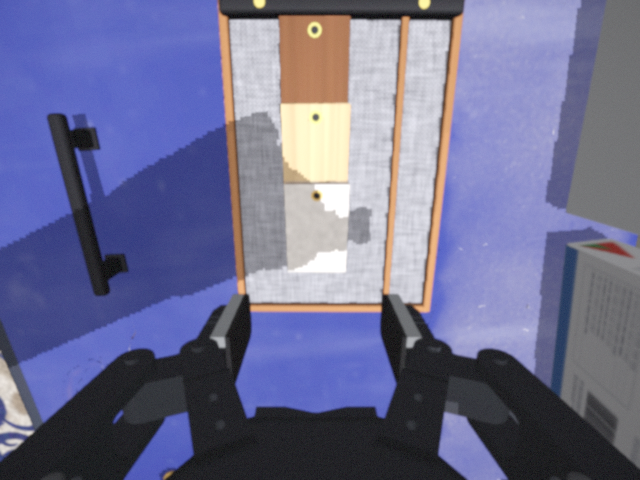

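All three boards are lapped in line, with white at (284-349,183-272). The handle bar runs from (55,115) to (100,293).

```bash
python3 - <<'E'
from h import *
c=pickle.load(open("pics/w9.pkl","rb"))
l=ray(c,[(287,272),(347,272)],.013)[:,:2].mean(0);u=ray(c,[(284,184),(349,184)],.021)[:,:2].mean(0)
u2=ray(c,[(281,103),(350,103)],.021)[:,:2].mean(0)
print("white low,up,ctr",l,u,(l+u)/2,"oak up",u2,np.linalg.norm(u-u2))
e=ray(c,[(55,116),(100,293)],.028)[:,:2];print("handle",e.round(4).tolist(),e.mean(0),np.linalg.norm(e[0]-e[1]),np.degrees(np.arctan2(*(e[0]-e[1])[::-1])))
D=ray(c,[(401,100),(408,100),(388,280),(394,280),(452,100),(434,280)],.011)[:,:2];print(D.round(4).tolist())
E
python3 plan.py 0.424 0.090 0.1 87.8
```

```text
white low,up,ctr [0.5834422  0.02448517] [0.58861702 0.09280483] [0.58602961 0.058645  ] oak up [0.59219155 0.14450854] 0.05182713090336596
handle [[0.4266, 0.1505], [0.4218, 0.0269]] [0.42424738 0.0887098 ] 0.12364671875027221 87.77487084736714
[[0.6494, 0.1426], [0.6541, 0.1423], [0.6383, 0.0124], [0.643, 0.012], [0.6836, 0.1399], [0.6743, 0.0094]]
t 18.3 pos [0.584  0.047  0.1097] yaw 85.19 width 59.4 gf 0.0 F [ 0.2 -0.7 -0. ]
turn total [-0.0026 -0.0024 -0.0579] rows 1 each [-0.0026 -0.0024 -0.0579]
shift total [ 0.0491 -0.2154  0.0129] rows 4 each [ 0.0123 -0.0538  0.0032]
```

Emit:
move_arm(
  motion=[
    [[0.012,-0.054,0.003],[0,0,-0.056],0.1],
    [[0.012,-0.054,0.003],[0,0,0],0.0],
    [[0.012,-0.054,0.003],[0,0,0],-0.2],
    [[0.012,-0.054,0.003],[0,0,0],-0.2],
    [[0,0,0],[0,0,0],-0.2],
    [[0,0,0],[0,0,0],-0.2],
    [[0,0,0],[0,0,0],-0.2],
  ],
)

```text
clock: 19.0
position: [0.4254, 0.0909, 0.1013]
ee_rot: [0.722, 0.692, 0.0, -0.001]
ft_force: [0.0, -0.2, -0.3]
grip_width: 0.398
grasp_force: 0.0
```

```bash
python3 plan.py 0.424 0.090 0.013 87.8; python3 - <<'E'
from h import *
from workcell import vision
c=vision.camera("wrist"); pickle.dump(c,open("pics/w10.pkl","wb"))
cv2.imwrite("pics/w10.png",c["pixels"][:,:,::-1])
E
```

```text
t 19.0 pos [0.4254 0.0909 0.1013] yaw 87.61 width 33.8 gf 0.0 F [ 0.  -0.2 -0.3]
turn total [-0.0007 -0.0021 -0.0041] rows 1 each [-0.0007 -0.0021 -0.0041]
shift total [-0.0013 -0.0018  0.1178] rows 2 each [-0.0006 -0.0009  0.0589]
```

View pics/w10.png

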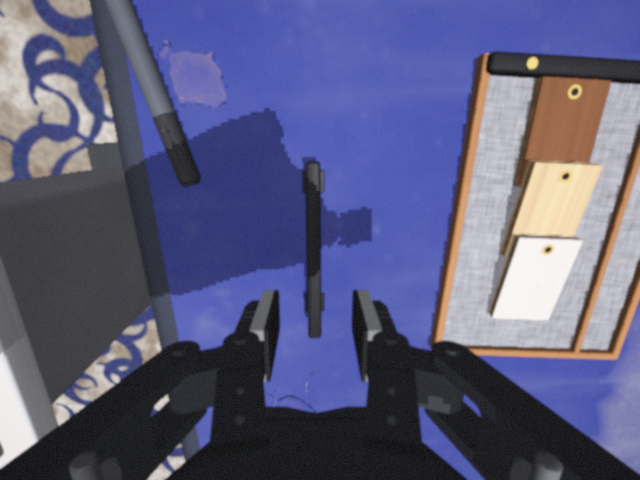

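The handle bar (312,163)-(316,336) lies midway between the fingers. I'll descend and grip.

Emit:
move_arm(
  motion=[
    [[-0.001,-0.0015,0.05],[0,0,-0.004],-0.2],
    [[0,0,0.045],[0,0,0],-0.2],
    [[0,0,0.02],[0,0,0],-0.2],
    [[0,0,0.002],[0,0,0],-0.6],
    [[0,0,0],[0,0,0],-1],
    [[0,0,0],[0,0,0],-1],
    [[0,0,0],[0,0,0],-1],
    [[0,0,0],[0,0,0],-1],
  ],
  newtons=50,
)

```text
clock: 19.85
position: [0.424, 0.0909, 0.0143]
ee_rot: [0.72, 0.694, 0.0, 0.0]
ft_force: [-0.1, -0.0, -0.3]
grip_width: 0.102
grasp_force: 49.1
```

Emit:
move_arm(
  motion=[
    [[0,0,-0.02],[0,0,0],-1],
    [[0,0,-0.06],[0,0,0],-1],
    [[0,0,-0.02],[0,0,0],-1],
    [[0,0,0],[0,0,0],-1],
    [[0,0,0],[0,0,0],-1],
  ],
)

```text
clock: 20.35
position: [0.4235, 0.0906, 0.0885]
ee_rot: [0.72, 0.694, -0.0, 0.0]
ft_force: [0.1, 0.1, -0.8]
grip_width: 0.103
grasp_force: 49.2
```

```bash
python3 plan.py 0.661 0.091 0.08 85.2;python3 - <<'E'
from h import *
from workcell import vision
c=vision.camera("wrist"); pickle.dump(c,open("pics/w11.pkl","wb"))
g=c["pixels"].max(2)<70
for r in range(120,360,15):
    x=np.nonzero(g[r,285:350])[0]; print(r,(x.min()+285,x.max()+285) if len(x) else None,end=' ')
E
```

```text
t 20.35 pos [0.4235 0.0906 0.0885] yaw 87.88 width 8.8 gf 49.2 F [ 0.1  0.1 -0.8]
turn total [0.0002 0.0002 0.0596] rows 1 each [0.0002 0.0002 0.0596]
shift total [0.027  0.3155 0.0114] rows 6 each [0.0045 0.0526 0.0019]
120 None 135 None 150 None 165 None 180 (np.int64(304), np.int64(325)) 195 (np.int64(300), np.int64(327)) 210 (np.int64(300), np.int64(329)) 225 (np.int64(303), np.int64(327)) 240 (np.int64(304), np.int64(327)) 255 (np.int64(304), np.int64(326)) 270 (np.int64(304), np.int64(325)) 285 (np.int64(304), np.int64(325)) 300 (np.int64(302), np.int64(329)) 315 (np.int64(285), np.int64(349)) 330 (np.int64(285), np.int64(349)) 345 (np.int64(285), np.int64(349))
```

Emit:
move_arm(
  motion=[
    [[0.0045,0.0526,0],[0,0,0.06],-1],
    [[0.0045,0.0526,0],[0,0,0],-1],
    [[0.0045,0.0526,0],[0,0,0],-1],
    [[0.0045,0.0526,0],[0,0,0],-1],
    [[0.0045,0.0526,0],[0,0,0],-1],
    [[0.0045,0.0526,0],[0,0,0],-1],
    [[0,0,0],[0,0,0],-1],
    [[0,0,0],[0,0,0],-1],
    [[0,0,0],[0,0,0],-1],
  ],
)

```text
clock: 21.3
position: [0.6596, 0.0937, 0.0873]
ee_rot: [0.736, 0.677, -0.001, -0.001]
ft_force: [-0.7, 0.3, -0.8]
grip_width: 0.099
grasp_force: 49.3
```

```bash
python3 plan.py 0.6615 0.091 0.035 85.2
```

```text
t 21.3 pos [0.6596 0.0937 0.0873] yaw 85.27 width 8.4 gf 49.3 F [-0.7  0.3 -0.8]
turn total [-0.0036 -0.0003  0.0014] rows 1 each [-0.0036 -0.0003  0.0014]
shift total [-0.0034  0.0028  0.0697] rows 2 each [-0.0017  0.0014  0.0349]
```

Emit:
move_arm(
  motion=[
    [[-0.003,0.0028,0.04],[-0.0036,0,0.001],-1],
    [[0,0,0.03],[0,0,0],-1],
    [[0,0,0],[0,0,0],-1],
    [[0,0,0],[0,0,0],-1],
  ],
)

```text
clock: 21.7
position: [0.6623, 0.091, 0.0366]
ee_rot: [0.736, 0.677, 0.001, 0.001]
ft_force: [0.4, -0.3, -0.1]
grip_width: 0.099
grasp_force: 49.3
```

```bash
python3 plan.py 0.6615 0.091 0.019 85.2;python3 - <<'E'
from h import *
from workcell import vision
for n,b in (("wrist",None),("scene",None)):
    c=vision.camera(n); pickle.dump(c,open(f"pics/{n}12.pkl","wb"))
    p=c["pixels"]; p=p[60:360,170:490] if n=="wrist" else cv2.resize(p[190:310,200:350],None,fx=2.5,fy=2.5,interpolation=2)
    cv2.imwrite(f"pics/{n}12.png",p[:,:,::-1])
a,b=cv2.imread("pics/wrist12.png"),cv2.imread("pics/scene12.png");cv2.imwrite("pics/both12.png",np.hstack([a,b]))
E
```

```text
t 21.7 pos [0.6623 0.091  0.0366] yaw 85.19 width 8.4 gf 49.3 F [ 0.4 -0.3 -0.1]
turn total [ 0.0024 -0.0005 -0.0002] rows 1 each [ 0.0024 -0.0005 -0.0002]
shift total [-0.0001 -0.0011  0.0234] rows 1 each [-0.0001 -0.0011  0.0234]
```

View pics/both12.png

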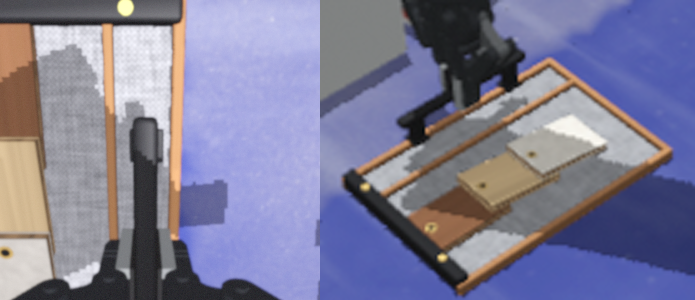

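The wrist half shows the handle's foot (131-163) inside the channel (114-171), about 2 mm too far out. The scene half shows the handle level above the channel. I'll shift it in and lower it.

Emit:
move_arm(
  motion=[
    [[0,-0.0028,0.01],[0.002,0,0],-1],
    [[0,0,0.008],[0,0,0],-1],
    [[0,0,0.004],[0,0,0],-1],
    [[0,0,0],[0,0,0],-1],
    [[0,0,0],[0,0,0],-1],
  ],
)

```text
clock: 22.3
position: [0.6609, 0.0911, 0.0194]
ee_rot: [0.736, 0.677, 0.0, -0.0]
ft_force: [-0.6, 0.2, -0.2]
grip_width: 0.099
grasp_force: 49.3
```

Lowering another millimetre or so until it touches, then releasing.

Emit:
move_arm(
  motion=[
    [[0,0,0.0015],[0,0,0],-1],
    [[0,0,0],[0,0,0],-1],
  ],
)

```text
clock: 22.5
position: [0.661, 0.0911, 0.0184]
ee_rot: [0.736, 0.677, 0.001, 0.0]
ft_force: [0.3, -0.4, -0.4]
grip_width: 0.101
grasp_force: 49.4
```

Emit:
move_arm(
  motion=[
    [[0,0,0],[0,0,0],-0.5],
    [[0,0,0],[0,0,0],-0.3],
    [[0,0,0],[0,0,0],-0.3],
    [[0,0,0],[0,0,0],-0.3],
    [[0,0,-0.03],[0,0,0],-0.3],
    [[0,0,-0.06],[0,0,0],-0.3],
    [[0,0,-0.05],[0,0,0],-0.3],
    [[0,0,0],[0,0,0],-0.3],
    [[0,0,0],[0,0,0],-0.3],
  ],
)

```text
clock: 23.4
position: [0.6612, 0.091, 0.1243]
ee_rot: [0.736, 0.677, 0.001, 0.001]
ft_force: [-0.1, -0.4, -0.1]
grip_width: 0.351
grasp_force: 0.0
```

```bash
python3 - <<'E'
from h import *
from workcell import vision
c=vision.camera("wrist"); pickle.dump(c,open("pics/w13.pkl","wb"))
p=c["pixels"].astype(int);g=p.max(2)<75
o=np.array([.6045,.0987]);a=np.radians(-4.8);R=np.array([[np.cos(a),-np.sin(a)],[np.sin(a),np.cos(a)]])
for r in range(60,330,20):
    x=np.nonzero(g[r,260:380])[0]
    if len(x):
        q=(ray(c,[(x.min()+260,r),(x.max()+260,r)],.034)[:,:2]-o)@R; print(r,x.min()+260,x.max()+260,q.round(4).tolist())
E
python3 plan.py 0.5 -0.05 0.15 90;python3 plan.py 0.4205 -0.198 0.06 90
```

```text
100 260 338 [[0.0219, 0.0958], [0.0721, 0.0958]]
160 310 318 [[0.0539, 0.0581], [0.0593, 0.0581]]
180 305 323 [[0.0504, 0.0447], [0.0627, 0.0447]]
200 309 321 [[0.053, 0.0308], [0.0614, 0.0308]]
220 309 321 [[0.0529, 0.0164], [0.0615, 0.0164]]
240 309 321 [[0.0528, 0.0015], [0.0616, 0.0015]]
260 309 321 [[0.0527, -0.014], [0.0616, -0.014]]
280 310 321 [[0.0534, -0.0301], [0.0617, -0.0301]]
300 276 355 [[0.0271, -0.0468], [0.0879, -0.0469]]
320 270 379 [[0.0218, -0.0642], [0.1074, -0.0644]]
t 23.45 pos [0.6606 0.0907 0.1229] yaw 85.15 width 29.7 gf 0.0 F [ 0.5  0.6 -0.1]
turn total [ 5.000e-04 -1.000e-04 -1.077e-01] rows 1 each [ 5.000e-04 -1.000e-04 -1.077e-01]
shift total [-0.1876 -0.2141 -0.0361] rows 5 each [-0.0375 -0.0428 -0.0072]
t 23.45 pos [0.6606 0.0907 0.1229] yaw 85.15 width 29.7 gf 0.0 F [ 0.5  0.6 -0.1]
turn total [ 5.000e-04 -1.000e-04 -1.077e-01] rows 1 each [ 5.000e-04 -1.000e-04 -1.077e-01]
shift total [-0.3849 -0.3201  0.0839] rows 9 each [-0.0428 -0.0356  0.0093]
```

The handle sits straight at tray x ≈ 57 mm. Now the knob.

Emit:
move_arm(
  motion=[
    [[-0.0428,-0.0356,0],[0,0,-0.108],0],
    [[-0.0428,-0.0356,0],[0,0,0],0.2],
    [[-0.0428,-0.0356,0],[0,0,0],0.2],
    [[-0.0428,-0.0356,0],[0,0,0],0.2],
    [[-0.0428,-0.0356,0],[0,0,0],0.2],
    [[-0.0428,-0.0356,0.01],[0,0,0],0.2],
    [[-0.0428,-0.0356,0.01],[0,0,0],0.2],
    [[-0.0428,-0.0356,0.01],[0,0,0],0.2],
    [[-0.0428,-0.0356,0.01],[0,0,0],0.2],
    [[0,0,0],[0,0,0],0.2],
    [[0,0,0],[0,0,0],0.2],
    [[0,0,0],[0,0,0],0.2],
  ],
)

```text
clock: 24.65
position: [0.4184, -0.1945, 0.0928]
ee_rot: [0.707, 0.708, 0.001, -0.0]
ft_force: [-1.2, 1.0, -0.1]
grip_width: 0.6
grasp_force: 0.0
```

```bash
python3 plan.py 0.4205 -0.198 0.004 90;python3 - <<'E'
from h import *
from workcell import vision
c=vision.camera("wrist"); pickle.dump(c,open("pics/w14.pkl","wb"))
hsv=cv2.cvtColor(c["pixels"],cv2.COLOR_RGB2HSV);m=((hsv[...,0]>12)&(hsv[...,0]<35)&(hsv[...,1]>90)&(hsv[...,2]>80)).astype(np.uint8)
n,l,s,ce=cv2.connectedComponentsWithStats(m)
for k in range(1,n):
    if s[k,4]>150: x,y,w,h,A=s[k];P=ray(c,[(x+w/2,y+h/2),(x,y+h/2),(x+w,y+h/2)],.021);print(s[k],P.round(4).tolist())
E
```

```text
t 24.65 pos [ 0.4184 -0.1945  0.0928] yaw 90.09 width 51.0 gf 0.0 F [-1.2  1.  -0.1]
turn total [ 0.0007 -0.0018  0.0021] rows 1 each [ 0.0007 -0.0018  0.0021]
shift total [-0.0046  0.0028  0.1183] rows 2 each [-0.0023  0.0014  0.0592]
[ 298  233   41   45 1351] [[0.4206, -0.1955, 0.021], [0.4067, -0.1955, 0.021], [0.4345, -0.1954, 0.021]]
```

Emit:
move_arm(
  motion=[
    [[-0.004,0.003,0.05],[0,0,0],0.2],
    [[0,0,0.045],[0,0,0],0.2],
    [[0,0,0.02],[0,0,0],0.2],
    [[0,0,0],[0,0,0],0.0],
    [[0,0,0],[0,0,0],-0.3],
    [[0,0,0],[0,0,0],-0.6],
    [[0,0,0],[0,0,0],-0.6],
    [[0,0,0],[0,0,0],-0.6],
    [[0,0,0],[0,0,0],-0.6],
  ],
  newtons=35,
)

```text
clock: 25.6
position: [0.4212, -0.199, 0.008]
ee_rot: [0.707, 0.707, 0.001, 0.001]
ft_force: [-1.3, 1.4, 6.7]
grip_width: 0.313
grasp_force: 35.0
```

Emit:
move_arm(
  motion=[
    [[0,0,-0.02],[0,0,0],-0.6],
    [[0,0,-0.06],[0,0,0],-0.6],
    [[0,0,-0.04],[0,0,0],-0.6],
    [[0,0,0],[0,0,0],-0.6],
    [[0,0,0],[0,0,0],-0.6],
  ],
)

```text
clock: 26.1
position: [0.4204, -0.1991, 0.0978]
ee_rot: [0.707, 0.707, 0.0, 0.001]
ft_force: [-0.2, 0.7, -1.4]
grip_width: 0.311
grasp_force: 34.8
```

```bash
python3 plan.py 0.586 0.059 0.09 85.2 9;python3 - <<'E'
from h import *
from workcell import vision
c=vision.camera("wrist"); pickle.dump(c,open("pics/w15.pkl","wb"))
hsv=cv2.cvtColor(c["pixels"],cv2.COLOR_RGB2HSV);m=((hsv[...,0]>12)&(hsv[...,0]<35)&(hsv[...,1]>90)&(hsv[...,2]>80)).astype(np.uint8)
n,l,s,ce=cv2.connectedComponentsWithStats(m)
for k in range(1,n):
    if s[k,4]>150: x,y,w,h,A=s[k];P=ray(c,[(x+w/2,y+h/2)],.11);print(s[k],P.round(4).tolist())
E
```

```text
t 26.1 pos [ 0.4204 -0.1991  0.0978] yaw 90.0 width 26.5 gf 34.8 F [-0.2  0.7 -1.4]
turn total [-0.0059  0.2014  0.1066] rows 2 each [-0.0029  0.1007  0.0533]
shift total [0.3553 0.1912 0.0668] rows 7 each [0.0508 0.0273 0.0095]
[ 283  274   66   76 3883] [[0.4207, -0.1961, 0.11]]
```

Emit:
move_arm(
  motion=[
    [[0,0,0],[-0.003,0.1007,0.0533],-0.6],
    [[0,0,0],[-0.003,0.1007,0.0533],-0.6],
    [[0.0508,0.0273,0.0095],[0,0,0],-0.6],
    [[0.0508,0.0273,0.0095],[0,0,0],-0.6],
    [[0.0508,0.0273,0.0095],[0,0,0],-0.6],
    [[0.0508,0.0273,0.0095],[0,0,0],-0.6],
    [[0.0508,0.0273,0.0095],[0,0,0],-0.6],
    [[0.0508,0.0273,0.0095],[0,0,0],-0.6],
    [[0.0508,0.0273,0.0095],[0,0,0],-0.6],
    [[0,0,0],[0,0,0],-0.6],
    [[0,0,0],[0,0,0],-0.6],
    [[0,0,0],[0,0,0],-0.6],
  ],
)

```text
clock: 27.35
position: [0.5848, 0.0586, 0.0884]
ee_rot: [0.734, 0.674, 0.057, -0.055]
ft_force: [0.2, 0.2, 0.2]
grip_width: 0.314
grasp_force: 34.9
```

```bash
python3 plan.py 0.586 0.0585 0.032 85.2 9
```

```text
t 27.35 pos [0.5848 0.0586 0.0884] yaw 85.14 width 26.7 gf 34.9 F [0.2 0.2 0.2]
turn total [-0.0041 -0.0013 -0.0013] rows 1 each [-0.0041 -0.0013 -0.0013]
shift total [-0.0118  0.0016  0.0743] rows 2 each [-0.0059  0.0008  0.0371]
```

Emit:
move_arm(
  motion=[
    [[-0.006,0.0015,0.04],[-0.004,0,0],-0.6],
    [[-0.006,0,0.025],[0,0,0],-0.6],
    [[0,0,0.008],[0,0,0],-0.6],
    [[0,0,0],[0,0,0],-0.6],
    [[0,0,0],[0,0,0],-0.6],
  ],
)

```text
clock: 27.85
position: [0.5872, 0.059, 0.035]
ee_rot: [0.734, 0.674, 0.059, -0.053]
ft_force: [0.2, -0.3, 0.6]
grip_width: 0.316
grasp_force: 34.9
```

Emit:
move_arm(
  motion=[
    [[0,0,0.003],[0,0,0],-0.6],
    [[0,0,0],[0,0,0],-0.6],
  ],
)

```text
clock: 28.05
position: [0.5871, 0.0597, 0.0324]
ee_rot: [0.734, 0.675, 0.059, -0.053]
ft_force: [0.3, -0.4, -0.3]
grip_width: 0.316
grasp_force: 34.9
```

Emit:
move_arm(
  motion=[
    [[0,0,0.002],[0,0,0],-0.6],
    [[0,0,0],[0,0,0],-0.6],
  ],
)

```text
clock: 28.25
position: [0.5868, 0.0601, 0.0304]
ee_rot: [0.734, 0.675, 0.059, -0.053]
ft_force: [0.0, -1.0, -0.7]
grip_width: 0.314
grasp_force: 34.9
```

Emit:
move_arm(
  motion=[
    [[-0.0005,0,0.002],[0,0,0],-0.6],
    [[0,0,0],[0,0,0],-0.6],
  ],
)

```text
clock: 28.45
position: [0.5867, 0.0599, 0.0286]
ee_rot: [0.734, 0.675, 0.059, -0.053]
ft_force: [0.1, -0.4, -0.7]
grip_width: 0.311
grasp_force: 34.9
```

Emit:
move_arm(
  motion=[
    [[-0.0005,0,0.002],[0,0,0],-0.6],
    [[0,0,0],[0,0,0],-0.6],
  ],
)

```text
clock: 28.65
position: [0.5866, 0.0597, 0.027]
ee_rot: [0.734, 0.675, 0.059, -0.053]
ft_force: [-0.5, 0.1, -0.1]
grip_width: 0.315
grasp_force: 34.9
```

Emit:
move_arm(
  motion=[
    [[0,0,0.0014],[0,0,0],-0.6],
    [[0,0,0],[0,0,0],-0.6],
  ],
)

```text
clock: 28.85
position: [0.5869, 0.0598, 0.0266]
ee_rot: [0.734, 0.675, 0.059, -0.053]
ft_force: [-1.7, -1.0, 4.5]
grip_width: 0.31
grasp_force: 35.2
```

Contact, as expected, at about 0.0265. Releasing.

Emit:
move_arm(
  motion=[
    [[0,0,0],[0,0,0],-0.3],
    [[0,0,0],[0,0,0],0.0],
    [[0,0,0],[0,0,0],0.1],
    [[0,0,0],[0,0,0],0.1],
    [[0,0,-0.02],[0,0,0],0.1],
    [[0,0,-0.06],[0,0,0],0.1],
    [[0,0,-0.06],[0,0,0],0.1],
    [[0,0,-0.06],[0,-0.1,0],0.1],
    [[0,0,0],[0,-0.1,0],0.1],
    [[0,0,0],[0,0,0],0.1],
    [[0,0,0],[0,0,0],0.1],
  ],
)

```text
clock: 29.95
position: [0.5841, 0.0368, 0.1741]
ee_rot: [0.736, 0.677, 0.002, -0.001]
ft_force: [0.6, -0.6, 0.8]
grip_width: 0.551
grasp_force: 0.0
```

```bash
python3 plan.py 0.586 0.059 0.17 85.2;python3 - <<'E'
from h import *
from workcell import vision
c=vision.camera("wrist"); pickle.dump(c,open("pics/w16.pkl","wb"))
o=np.array([.6045,.0987]);a=np.radians(-4.8);R=np.array([[np.cos(a),-np.sin(a)],[np.sin(a),np.cos(a)]])
tr=lambda q:((q[:,:2]-o)@R).round(4).tolist()
hsv=cv2.cvtColor(c["pixels"],cv2.COLOR_RGB2HSV)
m=((hsv[...,0]>17)&(hsv[...,0]<35)&(hsv[...,1]>120)&(hsv[...,2]>80)).astype(np.uint8)
n,l,s,ce=cv2.connectedComponentsWithStats(m)
for k in range(1,n):
    if s[k,4]>100: x,y,w,h,A=s[k];print("gold",s[k],tr(ray(c,[(x+w/2,y+h/2),(x,y+h/2),(x+w,y+h/2)],.039)))
im=c["pixels"]
for col in (290,300,335,345): # colour profile down the row
    print(col,[(r,im[r,col].tolist()) for r in range(40,330,15)])
d=(im.max(2)<75)
for r in range(60,280,20):
    x=np.nonzero(d[r,340:420])[0]
    if len(x): print("dark",r,x.min()+340,x.max()+340,tr(ray(c,[(x.min()+340,r),(x.max()+340,r)],.034)))
E
```

```text
t 29.95 pos [0.5841 0.0368 0.1741] yaw 85.27 width 46.8 gf 0.0 F [ 0.6 -0.6  0.8]
turn total [ 0.0013 -0.0042  0.0016] rows 1 each [ 0.0013 -0.0042  0.0016]
shift total [0.0297 0.0001 0.0055] rows 1 each [0.0297 0.0001 0.0055]
gold [301 186  31  35 550] [[-0.0141, -0.0405], [-0.0271, -0.0405], [-0.0011, -0.0405]]
290 [(40, [183, 130, 97]), (55, [184, 130, 96]), (70, [185, 129, 95]), (85, [186, 131, 97]), (100, [255, 249, 207]), (115, [255, 248, 207]), (130, [255, 248, 207]), (145, [255, 245, 204]), (160, [203, 183, 158]), (175, [199, 194, 189]), (190, [186, 182, 180]), (205, [168, 165, 167]), (220, [162, 161, 163]), (235, [161, 160, 167]), (250, [203, 203, 211]), (265, [223, 170, 122]), (280, [96, 109, 200]), (295, [105, 116, 203]), (310, [105, 118, 203]), (325, [95, 109, 200])]
300 [(40, [180, 126, 93]), (55, [181, 127, 92]), (70, [185, 131, 97]), (85, [183, 129, 94]), (100, [255, 251, 209]), (115, [255, 252, 210]), (130, [255, 251, 211]), (145, [255, 249, 208]), (160, [216, 204, 193]), (175, [203, 197, 193]), (190, [205, 199, 194]), (205, [167, 143, 96]), (220, [206, 201, 196]), (2
[... 852 characters left out ...]
]), (175, [212, 213, 221]), (190, [150, 152, 160]), (205, [150, 151, 159]), (220, [201, 201, 210]), (235, [202, 201, 211]), (250, [216, 217, 226]), (265, [225, 171, 123]), (280, [95, 107, 201]), (295, [113, 123, 206]), (310, [98, 111, 200]), (325, [100, 113, 202])]
dark 80 404 405 [[0.0532, 0.055], [0.054, 0.055]]
dark 100 392 403 [[0.0449, 0.0406], [0.0535, 0.0407]]
dark 120 400 402 [[0.0522, 0.0259], [0.0538, 0.0259]]
dark 140 399 401 [[0.0525, 0.0106], [0.0542, 0.0106]]
dark 160 398 399 [[0.0529, -0.0052], [0.0537, -0.0052]]
dark 180 396 397 [[0.0524, -0.0215], [0.0532, -0.0215]]
dark 200 395 396 [[0.0528, -0.0383], [0.0536, -0.0383]]
dark 220 392 395 [[0.0514, -0.0558], [0.054, -0.0558]]
```

```bash
python3 - <<'E'
from h import *
from workcell import order
c=pickle.load(open("pics/w16.pkl","rb"));im=c["pixels"].astype(int)
y=lambda r,z:ray(c,[(336,r)],z)[0,1].round(4)
col=im[:,336]
e=[r for r in range(30,250) if abs(col[r]-col[r-1]).sum()>50];print(e,[(r,y(r,.021),y(r,.013)) for r in e])
u=[y(r,.021) for r in e]
ok=any(abs(v-.0928)<.005 for v in u) and any(abs(v-.1445)<.005 for v in u); print(ok)
if ok: print(order.hand_in())
E
```

```text
[96, 97, 162, 195, 196, 223, 236] [(96, np.float64(0.1432), np.float64(0.1441)), (97, np.float64(0.1425), np.float64(0.1433)), (162, np.float64(0.0908), np.float64(0.0902)), (195, np.float64(0.0623), np.float64(0.0609)), (196, np.float64(0.0614), np.float64(0.06)), (223, np.float64(0.0368), np.float64(0.0348)), (236, np.float64(0.0245), np.float64(0.0222))]
True
the job is handed in; nothing more can be done
None
```

The layout is done and handed in, at about 30 s on the robot clock; the hand-in call gave no verdict. My last wrist image measured the three boards lapped in line, the brass knob upright near the middle of the white board, and the handle straight in the channel. I never moved the green board or steel knob, but did not re-measure them.

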